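# Clamp a glass disc in the cam vice with its square key

### The job

Clamp the amber glass disc in the green vice for engraving: the red square key lies flat on the bench, so first stand it tip down in the wooden tool block and let go of it, then take it again and push it fully home into the vice's recessed square socket. Turn it clockwise until the jaws hold the glass snugly, without squeezing hard enough to crack it, and leave the key standing in the socket. Leave everything else on the bench alone.

Things in the scene. Friction and masses are not known exactly. Their poses are not given: they have to be found in the camera images.
- key: Square key: red square handle 30 x 30 x 50 mm long, with a 12 x 12 mm square steel shaft 40 mm long in the middle of one end; the shaft's last 5 mm taper to 8 mm. About 0.13 kg. Own x axis runs from handle to tip: level at the start (it lies flat, tip roughly towards the robot), straight down when it stands. Origin: middle of the handle face it lies on.
- key_grip (a point): Centre of the key's red handle (15 mm above the bench when lying). Same axes as the key; the handle reaches 25 mm either way along x and 15 mm either way along y and z.
- key_tip (a point): Tip of the key's steel shaft, on its axis, 65 mm from the handle's centre.
- block: Fixed dark wooden tool block, 70 x 70 x 45 mm high, with a round upright hole 21 mm wide and 43 mm deep in the middle of its top. The key's shaft drops in loosely at any turn, and the handle's end then rests flat on the block. Origin: middle of its underside; z up.
- block_hole (a point): Centre of the block's hole, level with its top (45 mm above the bench).
- vice: Fixed green cam vice, base 230 x 100 mm. Origin under its spindle; x runs from spindle to jaws, z up; base from x = -40 to 190 mm. Round the spindle a 60 x 70 mm housing, top 50 mm high. Bed 30 mm high; fixed jaw's face at x = 165 mm, jaw tops 46 mm high. Turning the spindle clockwise from above closes the jaw 7 mm per rad; it stays where it is left.
- socket (a point): Mouth of a round bore, 20 mm wide, on the spindle axis, 50 mm up. 12 mm down lies the brass spindle end with a square hole 14 mm wide, 30 mm deeper. Its turn varies and is not reported: look, or feel with light pressure (about 10 N) and small turns (it fits within 0.15 rad; the spindle stays put). Key home: tip 40 mm below this point, handle on the housing.
- jaw: Moving jaw, a steel block 30 x 80 x 14 mm with a copper face. Origin: foot of its clamping face. Slides along the vice's x. Spindle friction is up to 0.15 Nm (a wrist may feel half of it); clamping adds 0.007 Nm per newton. The key has up to 0.3 rad of play in the socket; then 0.5 to 1 rad of turn brings the jaws onto the glass.
- glass: Amber glass disc, 60 mm across and 12 mm thick, loose on the vice's bed between the jaws with some slack at the start. Origin: middle of its underside. Each 0.1 rad of spindle past first touch adds roughly 10 N of squeeze: 10 to 25 N is snug, over 45 N too hard, at 60 N it cracks.
- glass_center (a point): Centre of the glass disc, half-way up.
- bed (a point): On the vice's bed, 30 mm short of the fixed jaw, in the middle: where the disc's underside centre lies when clamped.
- bottle_white: Bystander: white bottle, 36 mm across, 75 mm high, standing. Origin under it.
- offcut: Bystander: round green glass offcut, 44 mm across, 14 mm high. Origin under it.
- bottle_blue: Bystander: blue bottle, 56 mm across, 150 mm high, at the left. Origin under it.
- jar_amber: Bystander: amber jar, 48 mm across, 65 mm high, at the back. Origin under it.
- engraver: Bystander: blue hand engraver lying down, 175 mm long, 26 mm thick, at the back. Origin under it.
- burr_tray: Bystander: blue divided tray, 110 x 150 x 30 mm, at the right. Origin under it.
- stone: Bystander: grey sharpening stone, 50 x 150 x 22 mm, at the right. Origin under it.
There are look-alikes about, which are no part of the job. There is more than one size of the key; the job needs the smallest.

How it is judged (in metres and radians):
On the way, in this order (a step that is already met when the one before it is completed fails the run):
1. the key stands tip down in the tool block, all the way in, let go (horizontal distance between key_tip and block_hole below 0.008 m and z of key_tip in the frame of block_hole below -0.035 m and angle between key_grip's own x axis and vertical above 2.98 rad and contact force between the fingers and key below 0.1 N), for 0.15 s.
2. the key is fully home in the vice's socket (horizontal distance between key_tip and socket below 0.005 m and z of key_tip in the frame of socket below -0.035 m and angle between key_grip's own x axis and vertical above 3.04 rad), for 0.1 s.
3. with the key in the socket, the moving jaw presses on the glass (all of step 2 and contact force between jaw and glass above 4 N and horizontal distance between glass_center and bed below 0.02 m and z of glass_center in the frame of bed between 0.002 and 0.01 m), for 0.2 s.
At the end, for the whole second after the job is handed in: Jaw presses the disc with 4 to 45 N; disc flat on the bed, centre within 20 mm of the bed point; key let go, upright (within 6 degrees) in the socket, tip 35 mm or more below the housing's top and within 5 mm of the spindle's axis; key and glass at rest (all of step 3 and contact force between jaw and glass below 45 N and linear speed of each of key, glass below 0.02 m/s and contact force between the fingers and key below 0.1 N); the robot touches nothing.
It fails at once if the jaw squeezes the glass with more than 60 N (it cracks) (contact force between jaw and glass above 60 N).
It fails at once if a bystander is moved by more than 30 mm (distance of any of bottle_white, offcut, bottle_blue, jar_amber, engraver, burr_tray, stone from where it was at the start of the episode above 0.03 m).
It also fails if it takes over 72 s, if anything falls off the work surface, if the arm or the gripper's body presses on something with over 40 N, if the wrist force passes 120 N, or if a joint passes its speed limit or range.

### The arm

A 6-joint arm with a two-finger parallel gripper is mounted at the origin on the work surface. World frame = base frame: x ahead of the robot, y to its left, z up, the work surface at z = 0. Lengths are in mm, angles in rad, forces in N, time in s.
With the tool pointing down it reaches from about 400 to 925 mm from the base axis. Payload 3.4 kg.
Tool frame: the origin (TCP) lies midway between the tips of the shut fingers; the grasp point (between the pads) lies 19 mm behind it; z points along the fingers, y is the line along which they close (so a half turn about z gives the same grasp; the last joint's range is limited). The gripper opens to 85 mm and grips with 20 to 120 N. Pads are 22 mm wide; open, the fingers measure 114 mm over their backs; the gripper's body (76 mm by 85 mm) begins 54 mm behind the grasp point. The pads swing forward as they close: fully open they stand 13 mm farther back than shut.
Start: joints at [1.159, 0.307, 1.506, -0, 1.328, -0.073], TCP at [191.128, 542.311, 192.605] pointing down, gripper open.
Joint ranges: [-3.12, 3.12], [-1.05, 2.28], [0.14, 2.33], [-1.42, 4.57], [0.1, 2.73], [-2.68, 2.68]. Speed limits (rad/s): [2.57, 2.57, 3.14, 3.14, 3.14, 3.14].

### API

Orientations are given as a rotation vector (axis times angle).
In Python, from bench import bot gives the robot as it stands. Calls block until the motion is done:
- bot.goto(position, orientation): joint-space move of the TCP to a pose.
- bot.move_straight(position, rotation=None, velocity=150): straight line of the TCP; rotation=None keeps the orientation; velocity is the mean speed in mm/s.
- bot.move_joints(angles): joint-space move.
- bot.set_gripper(opening): finger opening in mm; the grip force is fixed at half the most; returns when the fingers have stopped.
- bot.sleep(seconds).
- bot.solve_ik(position, orientation): joint angles nearest the present ones, or None.
- bot.get_state(): the state.
- bot.camera(name): name is "scene" or "top"; returns the picture (420x560x3 uint8, red, green, blue); there is no depth.
- bot.camera_params(name): a dict with "fx", "fy", "cx", "cy" (pixels), "R" (3x3) and "t" (3): a world point X has camera coordinates R X + t. Camera axes: x right, y down, z forward; pixel columns grow to the right and rows downward; lengths in mm; the calibration is good to about 2 mm. A picture is of the moment at which its call begins. camera_params takes no time and is no camera call.
A pose or a line that the arm cannot do raises bot.IKError and nothing moves.
- bot.sign_off(): hands the job in; it is judged then, once.
Trained networks look in the newest picture that a camera, given by its name, has taken for a name from the list of things; names that differ only in an ending like _2 or _b are one class to them, and where a whole thing is asked for, a point or a joint stands for the part that bears it (a point fixed in the world has none). Each returns a list of dicts, best first, with "p" (0 to 1); they miss things now and then, are a little off and sometimes report something else, mostly with a low value. They report only what shows in the picture. A call takes as long as a camera call. They do not tell look-alikes from the thing itself.
- bot.regions_of(camera, target): "pixels" (420x560 bool, what is visible of it) and "location" ([column, row] in pixels, amid what is visible of it).
- bot.spot_point(camera, target): "location" ([column, row] in pixels: a listed point, or the origin of a listed thing).
The state is a dict: "clock": time; "joint_pos": joint angles; "joint_vel": joint speeds; "effort": joint torques, N m; "tcp_pos": TCP position; "eef_rot": TCP orientation; "contact_force": force on the tool from outside, world axes, zero at the start; "torque": the same for the moment, N m; "opening": finger opening in mm; "gripper_force": force on a finger pad.
Only numpy, scipy, OpenCV 4.12 (cv2) and the standard library are available. Lean on these libraries where they do the work, as an engineer would, in place of code of your own. Each camera call takes 0.05 s, during which the arm holds its last target. There are 200 camera calls.

## Working session

There is one attempt and no reset: what is moved stays moved. The work goes in short steps, each a Python script; the robot and the scene stay as the last script left them, time stands still between calls to the robot, and variables do not carry over. Pictures are saved under pics/ and viewed, at most 10 in all, crops included, and the job is handed in when it is done.

```bash
mkdir -p pics; cat > h.py <<'E'
import numpy as np, cv2
from scipy.spatial.transform import Rotation as Ro
from bench import bot
def ray(cam,px):
    p=bot.camera_params(cam);R=np.array(p["R"]);t=np.array(p["t"])
    d=R.T@np.array([(px[0]-p["cx"])/p["fx"],(px[1]-p["cy"])/p["fy"],1.]);return -R.T@t,d
def at_z(cam,px,z):
    o,d=ray(cam,px);return o+d*(z-o[2])/d[2]
def proj(cam,X):
    p=bot.camera_params(cam);c=np.array(p["R"])@np.array(X,float)+np.array(p["t"]);return np.array([p["fx"]*c[0]/c[2]+p["cx"],p["fy"]*c[1]/c[2]+p["cy"]])
def save(im,n): cv2.imwrite("pics/"+n,cv2.cvtColor(im,cv2.COLOR_RGB2BGR))
E
python3 - <<'E'
from h import *
s=bot.camera("scene");t=bot.camera("top")
save(s,"s0.png");save(t,"t0.png")
np.set_printoptions(precision=1,suppress=True)
st=bot.get_state();print(st)
for c in("scene","top"):
    p=bot.camera_params(c);print(c,p["fx"],-np.array(p["R"]).T@p["t"])
    for n,z in(("key_grip",15),("key_tip",15),("block_hole",45),("socket",50),("glass_center",36),("jaw",30),("bed",30),("vice",0)):
        for d in bot.spot_point(c,n)[:4]:print(c,n,round(d["p"],2),np.array(d["location"]),at_z(c,d["location"],z))
E
```

```text
{'clock': 0.1, 'joint_pos': array([ 1.2,  0.3,  1.5, -0. ,  1.3, -0.1]), 'joint_vel': array([-0., -0., -0., -0., -0., -0.]), 'effort': array([ -0. , -45.9, -25.3,  -0. ,   0. ,  -0. ]), 'tcp_pos': array([190.9, 541.7, 191.8]), 'eef_rot': array([-0.5, -3.1,  0. ]), 'contact_force': array([ 0.2,  0.6, -0.3]), 'torque': array([0., 0., 0.]), 'gripper_force': 0.0, 'opening': 85.47648126586829}
scene 522.8760965078554 [ 884.5 -687.1  951.6]
scene key_grip 0.77 [216.1 297.7] [ 505.4 -229.6   15. ]
scene key_grip 0.65 [295.8 339.1] [ 693.9 -237.    15. ]
scene key_grip 0.55 [121.3 279.3] [ 302.3 -285.    15. ]
scene key_tip 0.8 [185.6 288.4] [ 436.5 -240.2   15. ]
scene key_tip 0.69 [143.  245.7] [ 287.9 -190.7   15. ]
scene key_tip 0.68 [391.2 240.5] [777.   84.2  15. ]
scene key_tip 0.67 [358.2 161.7] [613.4 291.5  15. ]
scene block_hole 0.86 [256.  202.5] [462.4  18.9  45. ]
scene socket 0.89 [309.1 141.1] [481.6 267.5  50. ]
scene socket 0.43 [136.6 357.8] [ 458.6 -423.8   50. ]
scene socket 0.4 [251.2 175.3] [410.7  87.7  50. ]
scene glass_center 0.74 [359.6 160.6] [621.1 275.   36. ]
s
[... 268 characters left out ...]
.  201.6] [442.1  57.7  -0. ]
top 537.7003807763299 [ 300.7  -11.1 1634.7]
top key_grip 0.82 [363.  287.3] [ 297.3 -282.2   15. ]
top key_grip 0.8 [342.3 159.8] [ 685.8 -223.6   15. ]
top key_grip 0.62 [342.9 219.4] [ 500.5 -223.9   15. ]
top key_tip 0.71 [338.3 286.5] [ 298.9 -208.5   15. ]
top key_tip 0.6 [362.5 135.7] [ 763.4 -287.1   15. ]
top key_tip 0.54 [347.9 238. ] [ 444.1 -238.5   15. ]
top block_hole 0.95 [260.5 227.2] [470.8  25.2  45. ]
top socket 0.89 [179.6 219.7] [489.9 265.1  50. ]
top glass_center 0.55 [178.6 179.1] [615.1 275.1  36. ]
top jaw 0.69 [179.1 190.4] [581.5 273.4  30. ]
top bed 0.7 [182.6 178.3] [618.9 264.1  30. ]
top vice 0.63 [182.2 220.1] [494.8 265.8   0. ]
```

View pics/s0.png

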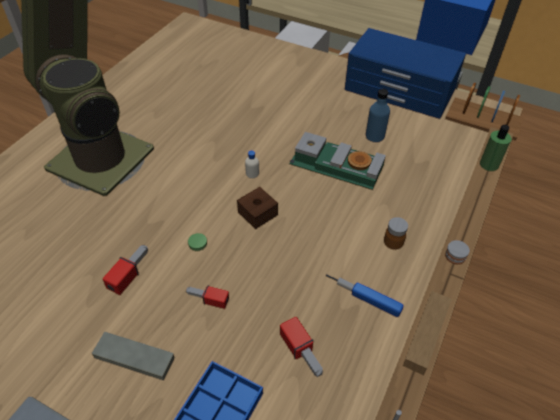

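View pics/t0.png

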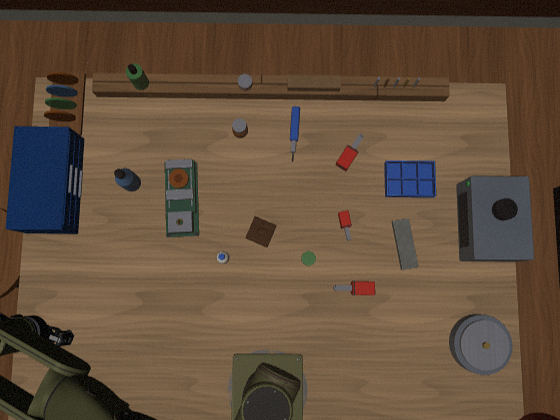

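Key candidates in the top view are (345,219), (363,288) and (347,157). The one at (345,219) looks smallest and its tip points to the robot. I'll confirm that with an enlarged mosaic.

```bash
python3 - <<'E'
from h import *
np.set_printoptions(precision=1,suppress=True)
t=bot.camera("top");s=bot.camera("scene")
def cr(im,c,r,w,h,W,H): return cv2.resize(im[r:r+h,c:c+w],(W,H),interpolation=cv2.INTER_CUBIC)
a=np.hstack([cr(t,320,130,65,50*1+0,390,300),cr(t,320,200,65,50,390,300)])
b=np.hstack([cr(s,285,125,104,80,390,300),cr(s,180,270,65,50,390,300)])
save(np.vstack([a,b]),"m1.png")
for c in("top","scene"):
    for d in bot.regions_of(c,"key")[:4]:
        m=d["pixels"];v,u=np.nonzero(m)
        P=np.array([at_z(c,(x,y),15 if c=="top" else 12)[:2] for x,y in zip(u,v)]).astype(np.float32)
        print(c,round(d["p"],2),d["location"],m.sum(),cv2.minAreaRect(P))
    im=t if c=="top" else s
    R,G,B=[im[...,i].astype(int) for i in range(3)]
    red=((R>110)&(G<70)&(B<70)).astype(np.uint8)
    n,l,stt,ce=cv2.connectedComponentsWithStats(red)
    for i in range(1,n):
        if stt[i,4]>40:
            v,u=np.nonzero(l==i);P=np.array([at_z(c,(x,y),22)[:2] for x,y in zip(u,v)]).astype(np.float32)
            print("red",stt[i],ce[i],at_z(c,ce[i],25),cv2.minAreaRect(P))
    for d in bot.regions_of(c,"block")[:1]+bot.regions_of(c,"glass")[:1]+bot.regions_of(c,"jaw")[:1]+bot.regions_of(c,"vice")[:1]:
        m=d["pixels"];v,u=np.nonzero(m)
        print(c,d["p"],d["location"],m.sum(),[u.min(),u.max(),v.min(),v.max()],cv2.minAreaRect(np.stack([u,v],1).astype(np.float32)))
E
```

```text
top 0.77 [347.3, 155.7] 390 ((713.752197265625, -249.51734924316406), (42.799407958984375, 122.80787658691406), 56.853328704833984)
top 0.69 [359.1, 287.3] 417 ((296.47833251953125, -253.94888305664062), (38.29494094848633, 122.63607025146484), 0.5666329860687256)
top 0.54 [349.9, 223.5] 263 ((484.7291259765625, -230.21238708496094), (89.87861633300781, 34.57880401611328), 9.020160675048828)
red [337 147  20  22 245] [346.5 157.2] [ 691.7 -235.3   25. ] ((692.5198364257812, -235.79457092285156), (39.213375091552734, 60.58837890625), 56.84568405151367)
red [339 210  12  16 137] [344.6 217.8] [ 504.3 -227.6   25. ] ((504.3486022949219, -228.1248016357422), (44.04197692871094, 28.701494216918945), 11.997065544128418)
red [355 281  20  14 259] [364.5 287.9] [ 295.5 -284.8   25. ] ((296.298095703125, -285.47796630859375), (56.5374641418457, 38.19456100463867), 89.32362365722656)
top 0.67 [260.0, 232.1] 589 [np.int64(246), np.int64(275), np.int64(217), np.int64(246)] ((260.4913635253906, 230.85345458984375), (24.948226928710938, 24.816919326782227), 23.198589324951172)
top 0.89 [176.8, 182
[... 709 characters left out ...]
1719, 128.17616271972656), 2.569624900817871)
red [103 258  30  28 427] [117.7 272. ] [ 289.9 -278.    25. ] ((287.95391845703125, -276.1798400878906), (38.093448638916016, 62.28574752807617), 0.37365812063217163)
red [204 286  25  16 240] [215.4 294.3] [ 503.7 -228.3   25. ] ((502.7891845703125, -226.7056427001953), (45.812721252441406, 27.570457458496094), 9.117952346801758)Traceback (most recent call last):
  File "<stdin>", line 19, in <module>
  File "h.py", line 8, in at_z
    o,d=ray(cam,px);return o+d*(z-o[2])/d[2]
        ~~~^^^^^^^^
  File "h.py", line 5, in ray
    p=bot.camera_params(cam);R=np.array(p["R"]);t=np.array(p["t"])
ValueError: time passes only in moves, steps and waits
```

View pics/m1.png

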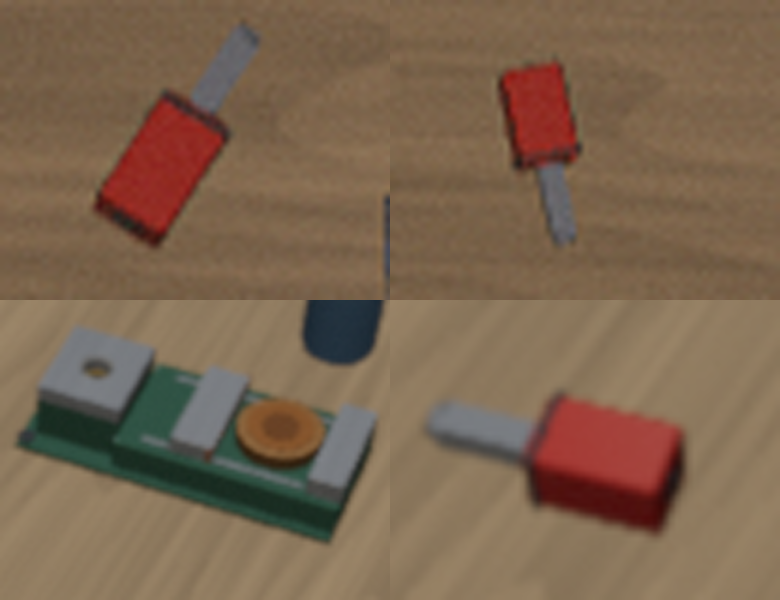

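The crop confirms that the key at top (345,219) / scene (215,295) is the smallest, with a handle about 50x30 mm and its tip towards the robot; the other two handles are about 60x38 mm. The vice bore is at about scene (311,143). Next I'll refine the hole positions and check IK for the tilted pick and place.

```bash
cat > h.py <<'E'
import numpy as np, cv2, functools
from scipy.spatial.transform import Rotation as Ro
from bench import bot
np.set_printoptions(precision=3,suppress=True)
@functools.lru_cache(None)
def par(c):
    p=bot.camera_params(c);return p["fx"],p["fy"],p["cx"],p["cy"],np.array(p["R"]),np.array(p["t"])
def at_z(cam,px,z):
    fx,fy,cx,cy,R,t=par(cam);d=R.T@np.array([(px[0]-cx)/fx,(px[1]-cy)/fy,1.]);o=-R.T@t
    return o+d*(z-o[2])/d[2]
def proj(cam,X):
    fx,fy,cx,cy,R,t=par(cam);c=R@np.array(X,float)+t;return np.array([fx*c[0]/c[2]+cx,fy*c[1]/c[2]+cy])
def save(im,n): cv2.imwrite("pics/"+n,cv2.cvtColor(im,cv2.COLOR_RGB2BGR))
def blob(im,c,r=6):
    "weighted dark centroid near pixel c"
    g=cv2.cvtColor(im,cv2.COLOR_RGB2GRAY).astype(float);c0,r0=int(round(c[0])),int(round(c[1]))
    w=g[r0-r:r0+r+1,c0-r:c0+r+1];thr=(np.median(w)+w.min())/2;W=np.clip(thr-w,0,None)
    v,u=np.mgrid[r0-r:r0+r+1,c0-r:c0+r+1];return np.array([(W*u).sum(),(W*v).sum()])/W.sum()
def tool(zdir,ydir):
    "rotvec of a tool with z along zdir and y near ydir"
    z=np.array(zdir,float);z/=np.linalg.norm(z);y=np.array(ydir,float);y-=z*(y@z);y/=np.linalg.norm(y)
    return Ro.from_matrix(np.stack([np.cross(y,z),y,z],1)).as_rotvec()
E
python3 - <<'E'
from h import *
t=bot.camera("top");s=bot.camera("scene");par("top");par("scene")
for c,im,q in(("top",t,{"sock":((179.6,221),50),"hole":((260.5,230),45)}),("scene",s,{"sock":((310.7,143),50),"hole":((256.5,202),45)})):
    for n,(px,z) in q.items():
        b=blob(im,px,4);print(c,n,b,at_z(c,b,z))
# handle top face corners (top cam), tip
for p in((338.7,212.5),(348.3,210.8),(351.2,225),(341.2,226.7)):print(at_z("top",p,30))
print("tip",at_z("top",(349.2,240),15),at_z("scene",(180+45/6,270+(422-300)/6),15))
# housing corners scene crop
for x,y in((80,328),(153,345),(118,413),(40,392)):print("hs",at_z("scene",(285+x/3.75,125+(y-300)/3.75),50))
d=np.array([-np.cos(.18),-np.sin(.18),0]);yk=np.array([-d[1],d[0],0]);Z=np.array([0,0,1.])
K=np.array([504,-227.5,24.]);H=np.array([468,22,75.])
for a in(15,30,45,60):
    th=np.radians(a);z=-Z*np.cos(th)+d*np.sin(th)
    pk=[bot.solve_ik(K+19*z,tool(z,sg*yk)) for sg in(1,-1)]
    res=[]
    for yaw in np.arange(-90,91,30):
        e=np.array([np.cos(np.radians(yaw)),np.sin(np.radians(yaw)),0]);z2=e*np.cos(th)-Z*np.sin(th)
        res.append((int(yaw),[bot.solve_ik(H+19*z2,tool(z2,sg*np.array([-e[1],e[0],0]))) is not None for sg in(1,-1)]))
    print(a,pk,res)
E
```

```text
top sock [179.384 221.715] [483.926 265.498  50.   ]
top hole [259.556 228.778] [466.023  27.945  45.   ]
scene sock [310.144 142.306] [486.023 264.53   50.   ]
scene hole [255.983 201.218] [460.355  22.454  45.   ]
[ 519.446 -209.439   30.   ]
[ 524.942 -238.457   30.   ]
[ 481.972 -246.75    30.   ]
[ 476.511 -216.639   30.   ]
tip [ 438.056 -242.418   15.   ] [ 442.687 -242.321   15.   ]
hs [460.418 295.164  50.   ]
hs [513.342 302.679  50.   ]
hs [521.042 227.866  50.   ]
hs [465.178 222.024  50.   ]
15 [array([-0.4  ,  0.588,  1.593, -0.154,  1.185,  1.065]), array([-0.4  ,  0.588,  1.593, -0.154,  1.185, -2.077])] [(-90, [True, True]), (-60, [True, True]), (-30, [False, False]), (0, [False, False]), (30, [False, False]), (60, [True, True]), (90, [True, True])]
30 [array([-0.328,  0.722,  1.412, -0.247,  1.477,  1.145]), array([-0.328,  0.722,  1.412, -0.247,  1.477, -1.997])] [(-90, [True, True]), (-60, [True, True]), (-30, [False, False]), (0, [False, False]), (30, [False, False]), (60, [True, True]), (90, [True, True])]
45 [array([-0.279,  0.871,  1.242, -0.324,  1.75 ,  1.175]), array([-0.279,  0.871,  1.242, -0.324,  1.75 , -1.966])] [(-90, [True, True]), (-60, [True, True]), (-30, [False, False]), (0, [False, False]), (30, [False, False]), (60, [True, True]), (90, [True, True])]
60 [array([-0.246,  1.024,  1.09 , -0.405,  2.001,  1.171]), array([-0.246,  1.024,  1.09 , -0.405,  2.001, -1.971])] [(-90, [True, True]), (-60, [True, False]), (-30, [True, False]), (0, [False, False]), (30, [False, True]), (60, [True, True]), (90, [True, True])]
```

```bash
cat > k.py <<'E'
from h import *
Z=np.array([0,0,1.]);YAW=.18
d=np.array([-np.cos(YAW),-np.sin(YAW),0]);yk=np.array([-d[1],d[0],0]);th=np.pi/4
zp=-Z*np.cos(th)+d*np.sin(th)
def sh():
    s=bot.get_state();print("t",round(s["clock"],2),"tcp",s["tcp_pos"],"F",s["contact_force"],"T",s["torque"],"op",round(s["opening"],1),"gf",round(s["gripper_force"],1),"q",s["joint_pos"]);return s
E
python3 - <<'E'
from k import *
K=np.array([502.5,-228.5,24.]);sg=None
r=[tool(zp,yk),tool(zp,-yk)]
rot=r[0]
bot.goto(K+19*zp-110*zp,rot);bot.set_gripper(60);sh()
bot.move_straight(K+19*zp,rot,120);sh()
bot.set_gripper(20);sh()
bot.move_straight(K+19*zp+[0,0,120],rot,200);sh()
save(bot.camera("scene")[180:330,130:330],"a.png")
import cv2
a=cv2.imread("pics/a.png");cv2.imwrite("pics/a.png",cv2.resize(a,(800,600),interpolation=cv2.INTER_CUBIC))
E
```

```text
t 4.82 tcp [ 565.873 -216.778   88.431] F [ 0.605 -0.351 -0.396] T [ 0.066 -0.329 -0.019] op 60.1 gf 0.0 q [-0.24   0.881  0.984 -0.322  1.996  1.128]
t 5.88 tcp [ 490.213 -231.078   10.881] F [ 0.081 -0.061 -0.471] T [ 0.032 -0.336 -0.045] op 59.8 gf 0.0 q [-0.28   0.869  1.244 -0.325  1.748  1.174]
t 6.35 tcp [ 489.415 -230.87    10.617] F [ 0.538 -0.661  0.131] T [ 0.061 -0.354 -0.019] op 19.8 gf 0.0 q [-0.28   0.869  1.245 -0.325  1.748  1.174]
t 7.1 tcp [ 488.885 -230.697  129.915] F [ 0.288 -0.43  -0.384] T [ 0.037 -0.316 -0.003] op 19.5 gf 0.0 q [-0.28   0.749  1.174 -0.342  1.93   1.109]
```

View pics/a.png

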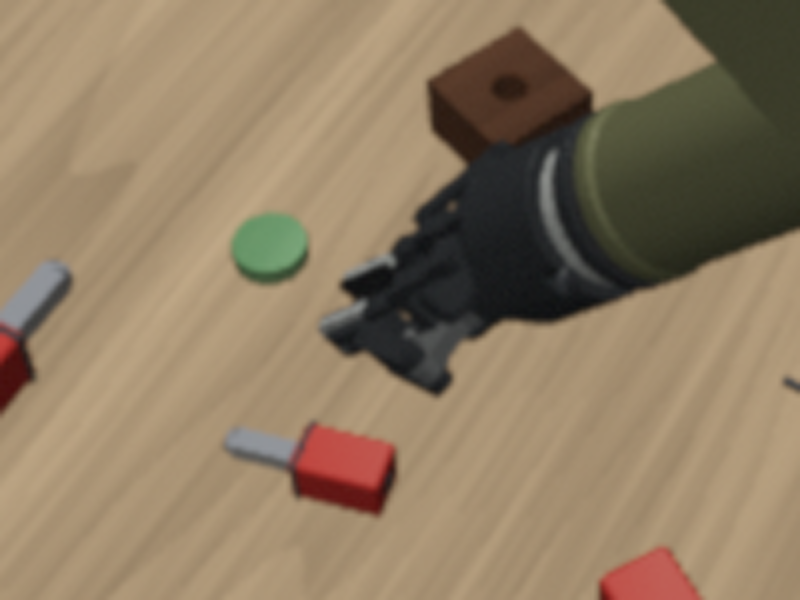

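The grasp missed: the fingers shut to 20 mm with no load, and the key still lies at scene (216,296). The fingertips show at about scene (212,260), so I'll check that against the projected TCP.

```bash
python3 - <<'E'
from k import *
T=np.array([488.9,-230.7,129.9])
print(bot.get_state()["eef_rot"],tool(zp,yk),yk,zp)
for k in(0,19,40): print(k,proj("scene",T-k*zp),proj("top",T-k*zp))
for sgn in(1,-1): print(proj("scene",T+sgn*10*yk))
print("key",proj("scene",[502.5,-228.5,15]),proj("top",[502.5,-228.5,15]))
t=bot.camera("top");s=bot.camera("scene")
A=cv2.resize(t[190:260,310:403],(400,300),interpolation=cv2.INTER_CUBIC);B=cv2.resize(s[220:310,180:300],(400,300),interpolation=cv2.INTER_CUBIC)
save(np.hstack([A,B]),"b.png")
E
```

```text
[ 2.829  0.256 -1.175] [ 2.829  0.255 -1.172] [ 0.179 -0.984  0.   ] [-0.696 -0.127 -0.707]
0 [203.484 262.729] [350.643 218.577]
19 [209.328 260.326] [350.429 213.295]
40 [215.964 257.598] [350.187 207.364]
[201.457 266.809]
[205.485 258.699]
key [215.219 296.732] [344.406 218.759]
```

View pics/b.png

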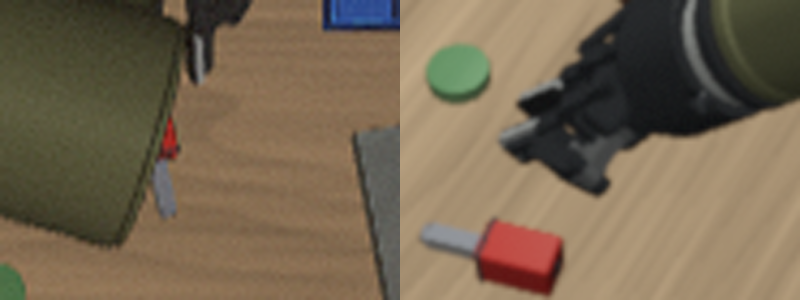

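Both cameras put the real fingertips about 35 mm behind the stated TCP along the tool axis: scene (213,256) instead of (203,263), and top (356,209). That explains closing above the handle. I'll retry with a force-guarded advance along the same axis.

```bash
python3 - <<'E'
from k import *
K=np.array([502.5,-228.5,24.]);rot=tool(zp,yk)
P=K+19*zp
bot.move_straight(P-40*zp,rot,200);bot.set_gripper(60)
F0=bot.get_state()["contact_force"]
bot.move_straight(P+14*zp,rot,120)
for a in np.arange(17,34,3):
    bot.move_straight(P+a*zp,rot,60);s=bot.get_state();f=np.linalg.norm(s["contact_force"]-F0);print(a,f)
    if f>4:break
bot.move_straight(P+(a-2)*zp if f>4 else P+a*zp,rot,60)
bot.set_gripper(20);s=sh()
if s["opening"]>25:
    bot.move_straight(s["tcp_pos"]+[0,0,130],rot,200);sh()
    s=bot.camera("scene");t=bot.camera("top")
    A=cv2.resize(t[190:260,310:403],(400,300),interpolation=cv2.INTER_CUBIC);B=cv2.resize(s[220:310,180:300],(400,300),interpolation=cv2.INTER_CUBIC)
    save(np.hstack([A,B]),"c.png")
E
```

```text
17 0.9365359733589689
20 0.6442937350160622
23 1.5037171111394736
26 1.8657098649651895
29 1.455016799962354
32 2.7906589952937297
t 11.07 tcp [ 467.454 -235.02   -11.86 ] F [1.898 0.021 1.886] T [ 0.106 -0.362  0.011] op 29.1 gf 59.2 q [-0.293  0.873  1.311 -0.33   1.677  1.187]
t 11.88 tcp [ 466.934 -234.755  117.246] F [ 0.329  0.602 -2.418] T [ 0.135 -0.504 -0.002] op 28.5 gf 59.1 q [-0.293  0.735  1.242 -0.344  1.875  1.116]
```

```bash
cat >> k.py <<'E'
# key grip centre in the tool frame, as grasped
Rp=Ro.from_rotvec(tool(zp,yk))
g_t=Rp.inv().apply(np.array([502.5,-228.5,15])-np.array([467.45,-235.0,-11.86]))
def stand(yaw):
    e=np.array([np.cos(yaw),np.sin(yaw),0]);return tool(e*np.cos(th)-Z*np.sin(th),[np.sin(yaw),-np.cos(yaw),0])
def tcp_for_tip(tip,rot): return np.array(tip)+[0,0,65]-Ro.from_rotvec(rot).apply(g_t)
E
python3 - <<'E'
from k import *
print(g_t)
best=None
for y in(-90,-75,-60,-105,-120,90,75,60,105):
    r=stand(np.radians(y));q=[bot.solve_ik(tcp_for_tip([463.5,24,z],r),r) for z in(110,3)]
    print(y,q)
    if best is None and all(x is not None for x in q): best=y
rot=stand(np.radians(best));print("use",best)
bot.goto(tcp_for_tip([463.5,24,110],rot),rot);sh()
s=bot.camera("scene");t=bot.camera("top")
print("exp tip",proj("scene",[463.5,24,110]),"grip",proj("scene",[463.5,24,175]),"hole",proj("scene",[463.5,24,45]),proj("top",[463.5,24,45]))
A=cv2.resize(t[190:265,220:320],(400,300),interpolation=cv2.INTER_CUBIC);B=cv2.resize(s[125:230,205:345],(400,300),interpolation=cv2.INTER_CUBIC)
save(np.vstack([np.hstack([A,np.zeros_like(A)]),np.zeros((0,800,3),np.uint8)]) if 0 else np.hstack([A,B]),"d.png")
E
```

```text
[  6.214  -0.12  -44.199]
-90 [array([ 0.477,  0.455,  1.784, -0.693,  1.387, -2.359]), array([ 0.477,  0.619,  1.865, -0.739,  1.201, -2.192])]
-75 [array([ 0.525,  0.391,  1.917, -0.812,  1.225, -2.434]), array([ 0.525,  0.579,  2.005, -0.91 ,  1.044, -2.203])]
-60 [array([ 0.547,  0.322,  2.055, -0.954,  1.049, -2.496]), array([ 0.547,  0.544,  2.155, -1.148,  0.887, -2.156])]
-105 [array([ 0.412,  0.513,  1.661, -0.586,  1.533, -2.271]), array([ 0.412,  0.66 ,  1.737, -0.603,  1.347, -2.144])]
-120 [array([ 0.335,  0.563,  1.553, -0.482,  1.661, -2.166]), array([ 0.335,  0.699,  1.627, -0.483,  1.476, -2.069])]
90 [array([-0.557,  0.43 ,  1.835,  0.654,  1.405, -0.848]), array([-0.557,  0.603,  1.918,  0.698,  1.204, -1.014])]
75 [array([-0.619,  0.364,  1.97 ,  0.771,  1.255, -0.779]), array([-0.619,  0.564,  2.063,  0.866,  1.054, -1.012])]
60 [array([-0.659,  0.295,  2.109,  0.908,  1.094, -0.722]), array([-0.659,  0.533,  2.215,  1.097,  0.906, -1.068])]
105 [array([-0.481,  0.491,  1.708,  0.548,  1.542, -0.932]), array([-0.481,  0.644,  1.786,  0.564,  1.346, -1.055])]
use -90
t 14.89 tcp [463.511  -2.963 139.327] F [ 0.621 -0.27  -1.853] T [ 0.472 -0.01   0.003] op 28.8 gf 59.1 q [ 0.477  0.455  1.784 -0.693  1.387 -2.359]
exp tip [256.769 181.798] grip [255.998 160.656] hole [257.478 201.251] [260.873 229.638]
```

View pics/d.png

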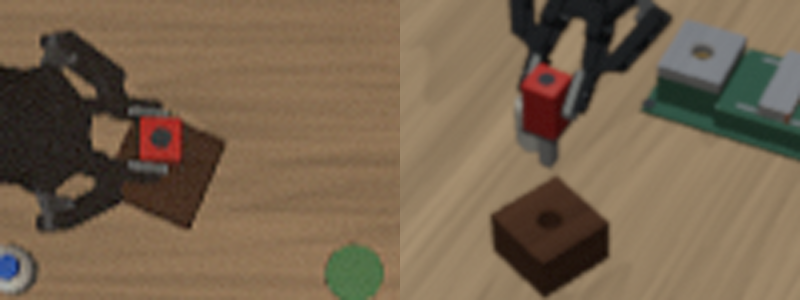

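The key hangs upright in the gripper. Its tip shows at scene (256.4,182), against an expected (256.8,181.8), and the hole at (257,201.5) matches (463.5,24). I'll descend under force guard.

```bash
python3 - <<'E'
from k import *
rot=stand(-np.pi/2);xy=np.array([463.5,24.])
go=lambda z,v:bot.move_straight(tcp_for_tip([*xy,z],rot),rot,v)
F0=bot.get_state()["contact_force"]
go(52,150)
z=52
while z>4:
    z-=4;go(z,60);F=bot.get_state()["contact_force"]-F0;print(z,F)
    if abs(F[2])>8:break
    if np.hypot(F[0],F[1])>4: xy+=np.clip(F[:2]*.15,-1,1)
sh()
E
```

```text
48 [-0.791  0.623  0.334]
44 [-0.604 -0.267  1.924]
40 [-1.032  0.897  0.808]
36 [-0.24  -0.17   1.619]
32 [-0.097  0.755  0.002]
28 [-0.51   0.066  1.477]
24 [-0.576  0.181  1.526]
20 [-0.049  0.312  1.575]
16 [0.129 0.217 1.872]
12 [-0.208 -0.762  1.152]
8 [-0.941  1.388  1.391]
4 [-1.901  1.927  9.031]
t 18.52 tcp [463.744  -2.964  34.359] F [-1.715  1.61   6.678] T [-0.002  0.011 -0.135] op 28.9 gf 59.9 q [ 0.478  0.617  1.864 -0.74   1.205 -2.194]
```

```bash
cat >> k.py <<'E'
D=-Z
def vert(phi): return tool(D,[np.cos(phi),np.sin(phi),0])
E
python3 - <<'E'
from k import *
rot=stand(-np.pi/2);s=bot.get_state();zt=Ro.from_rotvec(s["eef_rot"]).as_matrix()[:,2]
bot.set_gripper(60);bot.move_straight(s["tcp_pos"]-130*zt,rot,250);bot.sleep(.2);sh()
im=bot.camera("scene");t=bot.camera("top")
print("exp centre top of handle",proj("scene",[463.5,24,95]),proj("top",[463.5,24,95]))
for c,i in(("scene",im),("top",t)):
    R,G,B=[i[...,k].astype(int) for k in range(3)];m=((R>100)&(G<70)&(B<70)).astype(np.uint8)
    p=proj(c,[463.5,24,75]).round().astype(int);k=np.zeros_like(m);k[p[1]-22:p[1]+22,p[0]-22:p[0]+22]=1
    v,u=np.nonzero(m*k);print(c,len(u),u.mean(),v.mean(),u.min(),u.max(),v.min(),v.max(),proj(c,[463.5,24,70]))
A=cv2.resize(t[190:265,220:320],(400,300),interpolation=cv2.INTER_CUBIC);B=cv2.resize(im[140:245,195:335],(400,300),interpolation=cv2.INTER_CUBIC)
save(np.hstack([A,B]),"e.png")
for phi in np.arange(-180,180,45):
    r=vert(np.radians(phi));print(phi,bot.solve_ik([463.5,24,28],r),bot.solve_ik([485,265,40],r))
E
```

```text
t 19.81 tcp [462.558  87.552 125.223] F [-0.389  0.534 -0.247] T [ 0.35  -0.02  -0.011] op 60.2 gf 0.0 q [ 0.613  0.53   1.678 -0.619  1.481 -2.293]
exp centre top of handle [256.937 186.43 ] [260.515 227.862]
scene 91 257.1978021978022 188.03296703296704 250 265 183 193 [257.212 193.956]
top 91 260.4175824175824 228.23076923076923 256 265 223 233 [260.696 228.764]
-180 None None
-135 [-0.039  0.357  1.947 -0.     0.837  2.317] None
-90 [-0.039  0.357  1.947 -0.     0.837  1.531] [ 0.424  0.435  1.747 -0.     0.959  1.994]
-45 [-0.039  0.357  1.947 -0.     0.837  0.746] [ 0.424  0.435  1.747 -0.     0.959  1.209]
0 [-0.039  0.357  1.947 -0.     0.837 -0.039] [ 0.424  0.435  1.747 -0.     0.959  0.424]
45 [-0.039  0.357  1.947 -0.     0.837 -0.825] [ 0.424  0.435  1.747 -0.     0.959 -0.362]
90 [-0.039  0.357  1.947 -0.     0.837 -1.61 ] [ 0.424  0.435  1.747 -0.     0.959 -1.147]
135 [-0.039  0.357  1.947 -0.     0.837 -2.396] [ 0.424  0.435  1.747 -0.     0.959 -1.933]
```

View pics/e.png

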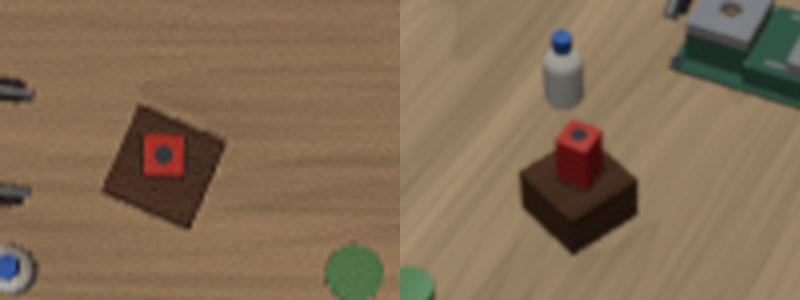

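The key stands fully in the block, square to the world axes: handle at top crop (163,155), i.e. pixel (260.6,228.6). Now I'll regrasp it from above with the tool vertical.

```bash
python3 - <<'E'
from k import *
r=vert(np.pi/2)
bot.goto([463.5,24,150],r)
F0=bot.get_state()["contact_force"]
bot.move_straight([463.5,24,50],r,150)
for z in(42,35,28):
    bot.move_straight([463.5,24,z],r,80);F=bot.get_state()["contact_force"]-F0;print(z,F)
    if abs(F[2])>5:break
bot.set_gripper(20);s=sh()
if s["opening"]>25:
    bot.move_straight([463.5,24,28+75],r,150);sh()
    bot.move_straight([485,265,115],r,250);sh()
    im=bot.camera("scene");t=bot.camera("top")
    # key tip expected at TCP-42-... : centre z = tcp+42, tip = centre-65
    zt=bot.get_state()["tcp_pos"];tip=zt+[0,0,42-65]
    print("tip",tip,proj("scene",tip),"sock",proj("scene",[485,265,50]))
    A=cv2.resize(t[190:250,140:220],(400,300),interpolation=cv2.INTER_CUBIC);B=cv2.resize(im[95:165,260:353],(400,300),interpolation=cv2.INTER_CUBIC)
    save(np.hstack([A,B]),"f.png")
E
```

```text
42 [-0.089 -0.086  1.367]
35 [-0.601  0.314  1.216]
28 [0.342 0.675 0.587]
t 22.63 tcp [463.757  23.997  28.405] F [-0.727  0.16   3.947] T [ 0.001  0.094 -0.065] op 29.0 gf 59.5 q [-0.039  0.356  1.947  0.     0.838 -1.61 ]
t 23.28 tcp [462.854  24.013 102.494] F [ 0.481  0.652 -1.03 ] T [-0.026  0.024  0.005] op 28.8 gf 59.3 q [-0.039  0.249  1.857 -0.     1.036 -1.61 ]
t 24.4 tcp [484.18  263.651 114.338] F [-0.183 -1.144 -0.184] T [-0.002 -0.011 -0.028] op 29.1 gf 59.3 q [ 0.423  0.347  1.663 -0.001  1.134 -1.148]
tip [484.517 263.406  91.713] [310.262 129.891] sock [309.865 142.076]
```

View pics/f.png

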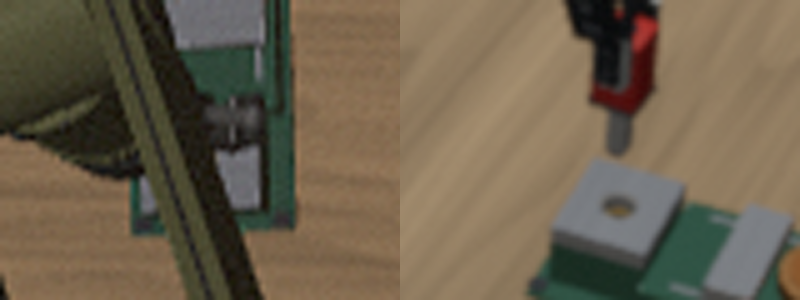

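The tip at scene (310.6,130.2) hangs over the bore at (310.5,142.4). The two line up within about 1 mm, so I'll descend under guard and feel for the square.

```bash
python3 - <<'E'
from k import *
r=vert(np.pi/2);xy=np.array([485.6,264.8])
bot.sleep(.2);F0=bot.get_state()["contact_force"]
z=80
bot.move_straight([*xy,z],r,100)
while z>36:
    z-=2 if z>62 else 1.5
    bot.move_straight([*xy,z],r,50);F=bot.get_state()["contact_force"]-F0;print(z,z-23,F)
    if F[2]>9:break
    if np.hypot(*F[:2])>4: xy+=np.clip(F[:2]*.1,-.7,.7)
sh();print(xy)
E
```

```text
78 55 [-0.563 -0.26  -0.59 ]
76 53 [-1.8   -0.358 -0.401]
74 51 [-0.193 -0.059 -0.453]
72 49 [-0.36  -0.206 -0.509]
70 47 [-0.894  0.101 -1.639]
68 45 [ 0.387 -0.628 -0.592]
66 43 [-0.046 -0.72  -0.933]
64 41 [-0.162  0.423 -0.759]
62 39 [ 0.1   -0.533 -0.628]
60.5 37.5 [-0.194 -0.708 -0.555]
59.0 36.0 [-0.744  0.536 -1.127]
57.5 34.5 [-1.477  0.666 -0.123]
56.0 33.0 [-0.178  0.305 -0.044]
54.5 31.5 [-0.044 -0.308 -1.191]
53.0 30.0 [-0.323  0.227 -0.076]
51.5 28.5 [ 0.598  0.148 -0.903]
50.0 27.0 [-0.246  1.496 -0.763]
48.5 25.5 [ 1.128  1.485 -0.847]
47.0 24.0 [ 0.713  1.162 -1.972]
45.5 22.5 [ 0.326  1.225 -1.874]
44.0 21.0 [ 1.007  1.804 -0.838]
42.5 19.5 [0.098 1.615 0.192]
41.0 18.0 [ 0.401  1.777 -0.546]
39.5 16.5 [ 0.334  2.288 -0.519]
38.0 15.0 [ 0.437  2.627 -0.567]
36.5 13.5 [0.184 2.287 0.02 ]
35.0 12.0 [0.912 2.03  0.077]
t 31.95 tcp [485.701 264.91   34.953] F [ 1.348  2.352 -0.606] T [ 0.68  -0.272 -0.028] op 29.3 gf 59.5 q [ 0.423  0.442  1.751  0.     0.948 -1.148]
[485.6 264.8]
```

```bash
cat > turn.py <<'E'
from k import *
import sys
# run: start yaw, steps, step size, dTz stop
def tz(n=3):
    v=[]
    for _ in range(n): bot.sleep(.03);v.append(bot.get_state()["torque"][2])
    return np.mean(v)
def turn(a0,n,da,stop,xy,z):
    for i in range(1,n+1):
        a=a0-i*da;bot.move_straight([*xy,z],vert(np.pi/2-a*-1 if 0 else np.pi/2+a),60)
        T=tz();s=bot.get_state();print(round(s["clock"],2),"a",round(a,3),"Tz",round(T,3),"F",s["contact_force"])
        if abs(T)>stop:break
    return a
E
python3 - <<'E'
from turn import *
xy=[485.6,264.8];r=vert(np.pi/2);z=35
while z>30:
    z-=.7;bot.move_straight([*xy,z],r,50);F=bot.get_state()["contact_force"];print(z,F)
    if F[2]>5:break
z+=.3
print(tz())
print(turn(0,7,.1,.13,xy,z),z);sh()
E
```

```text
34.3 [1.469 3.61  0.164]
33.599999999999994 [0.664 2.795 1.236]
32.89999999999999 [-0.053  3.146  5.53 ]
-0.025245030131768837
33.15 a -0.1 Tz -0.029 F [2.237 0.892 5.319]
33.5 a -0.2 Tz 0.006 F [1.485 0.321 4.748]
33.85 a -0.3 Tz -0.026 F [1.486 2.823 4.821]
34.2 a -0.4 Tz -0.019 F [3.592 3.509 5.515]
34.55 a -0.5 Tz -0.012 F [2.7   3.672 5.191]
34.9 a -0.6 Tz -0.007 F [3.074 3.063 5.399]
35.25 a -0.7 Tz 0.033 F [2.245 3.683 5.393]
-0.7000000000000001 33.19999999999999
t 35.25 tcp [485.997 265.318  33.446] F [2.245 3.683 5.393] T [ 0.665 -0.485  0.073] op 29.2 gf 60.2 q [ 0.423  0.444  1.752  0.001  0.944 -0.453]
```

```bash
python3 - <<'E'
from turn import *
print(turn(-.7,5,.07,.10,[485.6,264.8],33.2))
bot.camera("scene")
for n,z in(("jaw",30),("glass_center",36)):
    for d in bot.spot_point("scene",n)[:1]:print(n,d["p"],d["location"],at_z("scene",d["location"],z))
E
```

```text
35.6 a -0.77 Tz 0.04 F [1.966 3.062 5.262]
35.95 a -0.84 Tz 0.006 F [2.263 3.14  4.329]
36.3 a -0.91 Tz 0.062 F [2.157 3.126 5.23 ]
36.65 a -0.98 Tz 0.024 F [2.389 3.308 5.958]
37.0 a -1.05 Tz 0.025 F [2.778 3.392 4.624]
-1.05
jaw 0.89 [351.2, 161.3] [601.346 268.801  30.   ]
glass_center 0.55 [357.7, 160.3] [616.434 273.783  36.   ]
```

```bash
python3 - <<'E'
import turn as M
f=M.tz;M.tz=lambda:f(8)
print(M.turn(-1.05,6,.05,.12,[485.6,264.8],33.2))
E
```

```text
37.67 a -1.1 Tz 0.061 F [2.211 3.525 5.743]
38.18 a -1.15 Tz 0.083 F [2.428 3.49  5.534]
38.7 a -1.2 Tz 0.066 F [1.958 1.907 4.753]
39.22 a -1.25 Tz 0.061 F [2.646 3.261 5.605]
39.73 a -1.3 Tz 0.071 F [2.05  3.651 4.554]
40.25 a -1.35 Tz 0.143 F [2.255 4.321 5.043]
-1.35
```

```bash
python3 - <<'E'
import turn as M
from turn import *
f=M.tz;M.tz=lambda:f(10)
print(f(10));print(M.turn(-1.35,2,.04,.2,[485.6,264.8],33.2))
s=bot.camera("scene");save(cv2.resize(s[120:195,285:385],(800,600),interpolation=cv2.INTER_CUBIC),"g.png")
E
```

```text
0.15563563164427366
41.17 a -1.39 Tz 0.223 F [2.776 3.04  5.39 ]
-1.3900000000000001
```

View pics/g.png

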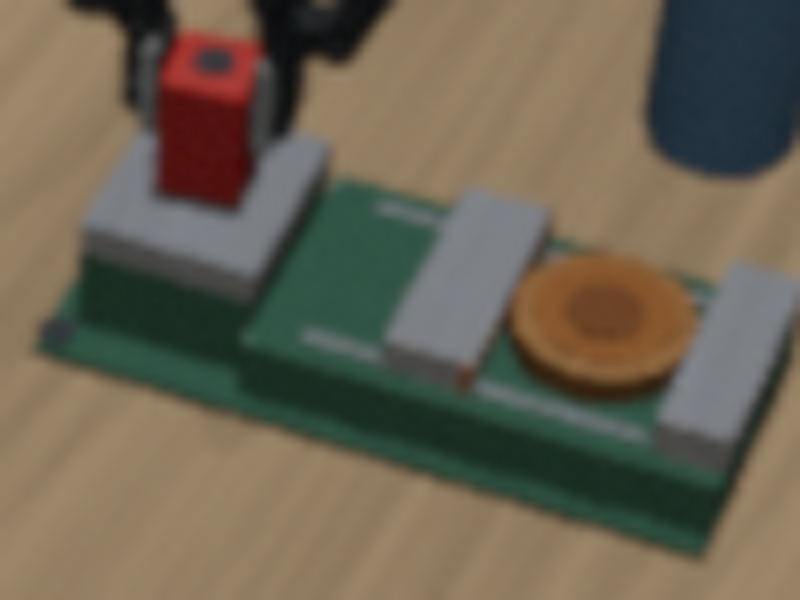

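The jaw at (470,280) and the fixed jaw at (730,360) both bear on the glass, and the key stands home on the housing. The torque rise of about 0.16 Nm over friction means roughly 10–22 N, so it's snug. I'll release and retreat.

```bash
python3 - <<'E'
from turn import *
bot.set_gripper(65);bot.sleep(.1)
p=bot.get_state()["tcp_pos"];bot.move_straight([p[0],p[1],p[2]+140],None,150);bot.sleep(.3);sh()
s=bot.camera("scene");save(cv2.resize(s[100:190,275:395],(800,600),interpolation=cv2.INTER_CUBIC),"i.png")
E
```

```text
t 43.14 tcp [484.846 264.374 172.231] F [ 0.556  0.467 -0.442] T [ 0.024 -0.042 -0.039] op 64.9 gf 0.0 q [0.423 0.293 1.583 0.    1.268 0.242]
```

View pics/i.png

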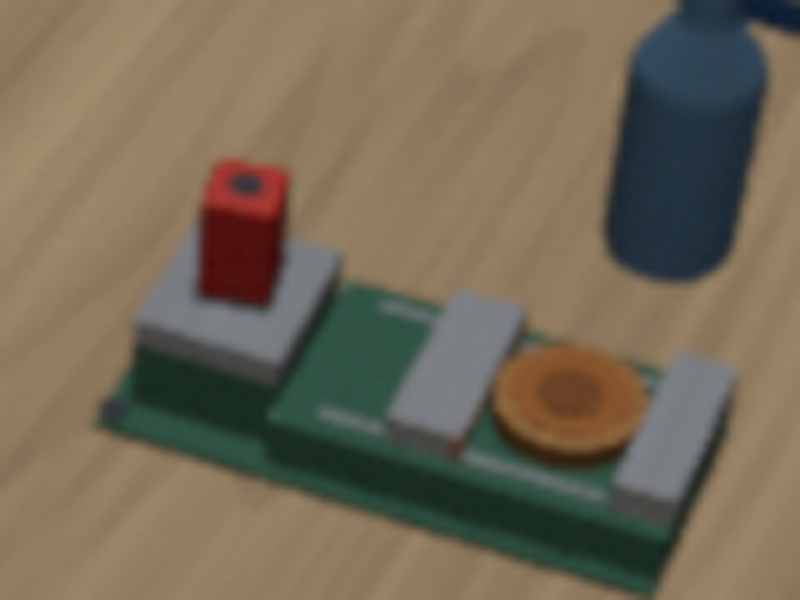

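The key stands upright and home at (245,230), the glass at (570,400) is held between the jaws, and the gripper is clear. I'll hand in.

```bash
python3 -c "
from bench import bot
print(bot.sign_off())"
```

```text
the job is handed in; nothing more can be done
None
```

I handed the job in at about 43 s: the glass is clamped at roughly 10–22 N (estimated from wrist torque), the key was let go and stands home in the socket, and no verdict came back from the sign-off.

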